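# Hang the iron on its sprung hook

## Robot

A 6-joint arm with a two-finger parallel gripper is mounted at the origin on a cart in front of the work surface, level with it; the furniture and walls round the work are solid. World frame = base frame: x ahead of the robot, y to its left, z up, the work surface at z = 0. Lengths are in m, angles in rad, forces in N, time in s.
With the tool pointing down it reaches from about 0.35 to 0.85 m from the base axis. Payload 8.1 kg.
Tool frame: the origin (TCP) lies at the very end of the fingers, on their centre line; the grasp point (between the pads) lies 19 mm behind it; z points along the fingers, y is the line along which they close (so a half turn about z gives the same grasp; the last joint's range is limited). The gripper opens to 93 mm and grips with 3 to 60 N. Pads are 15 mm wide; open, the fingers measure 128 mm over their backs; the gripper's body (75 mm by 188 mm) begins 65 mm behind the grasp point.
Start: joints at [1.138, 0.13, 1.488, -0, 1.523, -0.085], TCP at [0.204, 0.564, 0.219] pointing down, gripper open.
Joint ranges: [-2.96, 2.96], [-0.89, 2.26], [0.02, 2.5], [-1.34, 4.48], [0, 2.73], [-2.66, 2.66]. Speed limits (rad/s): [2.39, 2.39, 2.79, 3.14, 3.14, 3.14].

## Interface

Orientations are given as a rotation vector (axis times angle).
In Python, from plant import monitor, eyes, ticket gives the robot as it stands.
- The arm moves only by the tool arm_command, never from a script. Its argument "deltas" is a list that holds one entry, the list of rows, each a list of 6 numbers: the shift along the world's x, y, z in cm, then the turn, a rotation vector about the world's x, y, z in degrees. In form: [[[tx, ty, tz, rx, ry, rz], ...]]. A call has 1 to 12 rows; each row shifts and turns the commanded pose from where the row before left it; what a row does not reach is not made up. A row lasts 1/12 s, in which the tool goes at most 41.7 mm and 7.16 degrees, less where a joint would pass 70% of its speed; a pose out of reach is approached as far as the arm can. A call is refused whole if a number of a shift passes 4.17 or a number of a turn 7.16, either way. A call with a gripper value outside its range is refused whole. "gripper" is the opening, from -1 (shut) to 1 (fully open), set as the call begins (left out, the last holds). The fingers move at their own pace and stop on an object; "squeeze" is the grip in N (left out, the last holds). Time passes only in rows, so rows that do not move let the fingers close. It gives the time, the measured TCP pose, the force, the opening and the grip force at its end, in the units of the state.
- monitor.read_state(): the state, without advancing time (a new reading comes with each control period).
- eyes.read_camera(name): name is "side" or "top" or "wrist"; returns the picture (420x560x3 uint8, blue, green, red); there is no depth.
- eyes.camera_model(name): a dict with "fx", "fy", "cx", "cy" (pixels), "rvec" (rotation vector, rad) and "tvec" (3), from world to camera coordinates, as OpenCV has them. Camera axes: x right, y down, z forward; pixel columns grow to the right and rows downward; lengths in m; the calibration is good to about 2 mm. A picture is of the moment at which its call begins: read the wrist's pose just before it. camera_model takes no time and is no camera call; for the wrist camera it gives the pose at the moment of the call.
- ticket.close_job(): hands the job in; it is judged then, once.
The state is a dict: "t": time; "q": joint angles; "dq": joint speeds; "joint_torque": joint torques, N m; "tool_pos": TCP position; "orientation": TCP orientation; "force": force on the tool from outside, world axes, zero at the start; "wrist_torque": the same for the moment, N m; "opening": finger opening in m; "gripper_force": force on a finger pad.
Only numpy, scipy, OpenCV 4.12 (cv2) and the standard library are available. Lean on these libraries where they do the work, as an engineer would, in place of code of your own. Each camera call takes 0.05 s, during which the arm holds its last target. There are 200 camera calls.

## Task

Put the iron away on the sprung hook of its stand: pull the hook down by the black grip, swing its open tip in under the iron's handle, and let it rise so that it takes the iron off the counter. Let go of the grip only when you feel the spring and the iron balance, so that the hook neither snaps up nor drops, and leave the iron hanging still from its handle, clear of the counter. Be gentle with the iron, and leave the stand's neighbours where they are.

Things in the scene. Friction and masses are not known exactly. Their poses are not given: they have to be found in the camera images.
- stand: Fixed stand: a round dark steel foot (116 mm across) with an upright aluminium mast (26 mm thick, 374 mm high with its round grey head) that turns in it. Origin: middle of the foot's underside, on the counter; z up; x points from the robot's side to the back, so that the side arm stretches towards -x when joint swing reads 0.
- swing (a joint): Turn of the mast with its side arm about the upright mast axis, rad, -0.8 to 0.8. 0: the arm points along the stand's -x (roughly at the robot); it grows as the arm's end swings to the stand's +y (to the left seen from the robot), that is clockwise seen from above. Light friction (about 0.4 N at the arm's end); it stays where it is left.
- hook (a joint): How far the side arm with its hook is pulled down along the mast, m, 0 (drawn up, as at the start) to 0.19. Its spring pulls up with 2.5 N at 0 plus 55 N per metre (arm's own weight taken off; friction 0.25 N). With the iron on it, it rests where this pull equals the iron's weight; let go anywhere else, it snaps up or drops.
- grip (a point): Middle of the upright round black rubber grip (22 mm thick, 45 mm tall, from 21 mm below this point to 24 mm above it) on top of the end of the side arm, 170 mm from the mast axis and 324 mm over the counter when drawn up. Below the grip: a collar 30 mm across, then the arm, 14 mm thick, its axis 34 mm below this point.
- seat (a point): Where the centre of a seated handle bar lies in the hook, 84 mm straight below grip. The hook, under the arm's end, is a J of two 8 mm steel wires side by side (16 mm wide along the arm), in a plane square to the arm; throat 22 mm wide, lowest point 14 mm below this one, outer side of the shank 19 mm to the right. Axes: x along the arm to the mast, y the way the tip lies (left), z up.
- tip (a point): Top end of the hook's open tip, 13 mm above and 16.5 mm to the left (stand's +y side) of seat; the wire's outer side is 4 mm further left. The shank, to the right, rises to the arm, so the hook takes a bar only from its left.
- iron: Small cordless iron, white housing on a steel soleplate, 144 mm long (x; pointed nose at -x), 76 mm wide (y), 104 mm high, standing on its sole to the left of the hook, its length roughly along the side arm. Origin: on the sole's underside, mid-length. The housing's top, with its dial, is 50 mm high. It weighs 0.35 to 0.95 kg, depending on its tank, which cannot be seen.
- handle (a point): Middle of the iron's handle, a level round bar 12 mm thick along the iron's x, straight for 27 mm to each side of this point, 98 mm above the sole; free space under it down to the housing (about 42 mm from the bar's underside to the dial). About above the centre of mass.
- receipt_roll: Bystander: white paper roll standing upright, 60 mm across, 57 mm high. Origin: middle of its underside.
- thread_spool: Bystander: white thread spool standing upright, 29 mm across, 47 mm high. Origin: middle of its underside.
- pin_tin: Bystander: round lidded tin, 60 mm across, 21 mm high. Origin: middle of its underside.

How it is judged:
By the outcome, as a careful person would: the job done as asked, in the order asked, and still so for the second after the job is handed in, with the robot touching nothing.
It also fails if it takes over 51 s, if anything falls off the work surface, if the arm or the gripper's body presses on something with over 40 N, if the wrist force passes 120 N, or if a joint passes its speed limit or range.

## Working session

There is one attempt and no reset: what is moved stays moved. The work goes in short steps, Python scripts to look and compute and a tool call to move; the robot and the scene stay as the last step left them, time stands still between calls to the robot, and variables do not carry over. Pictures are saved under pics/ and viewed, at most 10 in all, crops included, and the job is handed in when it is done.

Besides the shell and the picture viewer there is one more tool, called after "Request:" by a JSON object that holds its "name" and its "arguments", one argument or row to a line. arm_command: Moves the arm, as the interface text tells. Its arguments: {"type":"object","properties":{"deltas":{"type":"array"},"gripper":{"type":"number"},"squeeze":{"type":"number"}},"required":["deltas"]}

```bash
mkdir -p pics
cat > h.py <<'E'
import numpy as np, cv2
from plant import monitor, eyes, ticket
def cam(n):
    m=eyes.camera_model(n); K=np.array([[m['fx'],0,m['cx']],[0,m['fy'],m['cy']],[0,0,1.]])
    return K,np.array(m['rvec'],float).ravel(),np.array(m['tvec'],float).ravel()
def ray(c,uv):
    K,r,t=c; R=cv2.Rodrigues(r)[0]; return -R.T@t, R.T@np.linalg.inv(K)@np.array([uv[0],uv[1],1.])
def onz(c,uv,z):
    o,d=ray(c,uv); return o+d*(z-o[2])/d[2]
def proj(c,p):
    return cv2.projectPoints(np.array(p,float).reshape(-1,1,3),c[1],c[2],c[0],None)[0].reshape(-1,2)
def tri(c1,u1,c2,u2):
    o1,d1=ray(c1,u1);o2,d2=ray(c2,u2)
    s=np.linalg.lstsq(np.c_[d1,-d2],o2-o1,rcond=None)[0]
    a=o1+d1*s[0];b=o2+d2*s[1]; return (a+b)/2,np.linalg.norm(a-b)
E
python3 - <<'E'
from h import *
for n in("top","side"):
    i=eyes.read_camera(n); cv2.imwrite(f'pics/{n}0.png',i)
    c=cam(n); o,d=ray(c,(280,210)); print(n,o.round(3),d.round(3),c[0][0,0])
s=monitor.read_state(); print(s['t'],s['tool_pos'],s['orientation'],s['force'],s['opening'])
E
```

```text
top [0.459 0.284 1.029] [ 0.177  0.01  -0.984] 386.63476998924483
side [0.458 1.093 0.522] [ 0.167 -0.916 -0.364] 419.0224072579485
0.1 [0.20425437 0.56361651 0.21770776] [-5.43487746e-01 -3.09378289e+00  2.50072290e-03] [-0.06935147 -0.09786058 -0.27202585] 0.09284812825967273
```

View pics/top0.png

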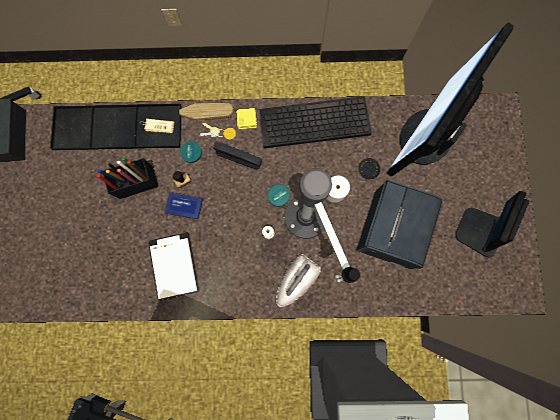

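View pics/side0.png

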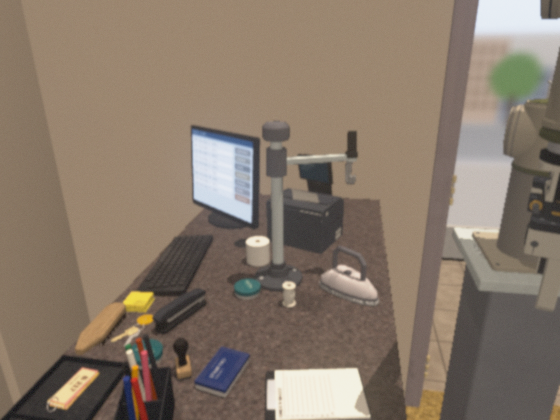

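The top view shows the mast head at about (315,185), the grip at (349,272) and the iron from its nose at (285,303) to its tail at (315,262). The side view shows the grip at (351,145) and the handle at (350,260). I'll zoom in on both.

Run:
```python
from h import *
t=cv2.imread('pics/top0.png')[165:315,262:362]; s=cv2.imread('pics/side0.png')[120:310,260:385]
a=cv2.resize(t,(400,600),interpolation=cv2.INTER_CUBIC); b=cv2.resize(s,(375,570),interpolation=cv2.INTER_CUBIC)
o=np.zeros((600,800,3),np.uint8); o[:,:400]=a; o[:570,405:780]=b
for k in range(0,150,10): cv2.putText(o,str(165+k),(0,4*k+8),0,.3,(0,255,255),1)
for k in range(0,100,10): cv2.putText(o,str(262+k),(4*k,597),0,.3,(0,255,255),1)
for k in range(0,190,10): cv2.putText(o,str(120+k),(782,3*k+8),0,.25,(0,255,255),1)
for k in range(0,125,10): cv2.putText(o,str(260+k),(405+3*k,590),0,.3,(0,255,255),1)
cv2.imwrite('pics/z.png',o)
```

```text
(no output)
```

View pics/z.png

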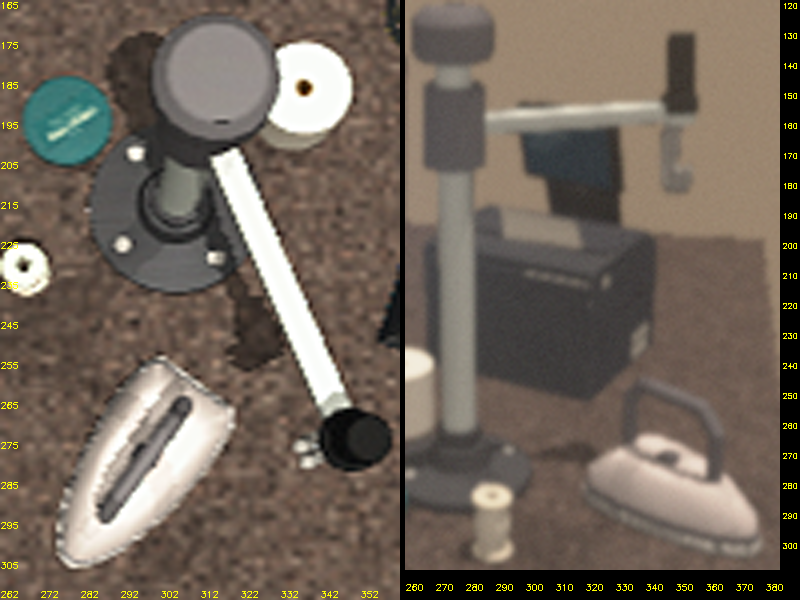

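Run:
```python
from h import *
T=cam('top');S=cam('side')
tp=lambda x,y:(262+x/4-.375,165+y/4-.375)
sp=lambda x,y:(260+(x-405)/3-.33,120+y/3-.33)
head=onz(T,tp(218,75),.374);foot=onz(T,tp(177,205),.012)
g=onz(T,tp(365,438),.348)
print('head',head,'foot',foot,'grip',g,np.linalg.norm(g[:2]-head[:2]))
print('tri grip',tri(T,tp(365,438),S,sp(681,34)))
a=onz(T,tp(187,402),.100);b=onz(T,tp(104,518),.098);m=(a+b)/2
print('handle',a,b,m,np.linalg.norm(a-b),np.degrees(np.arctan2(*(a-b)[1::-1])))
print('proj handle in side',(proj(S,[a,b,m])-[260,120])*3+[405,0])
# iron outline
i=cv2.imread('pics/top0.png')
hsv=cv2.cvtColor(i,cv2.COLOR_BGR2HSV)
mk=((hsv[...,2]>120)).astype(np.uint8); mk[:250]=0;mk[312:]=0;mk[:,:270]=0;mk[:,325:]=0
cs=max(cv2.findContours(mk,0,2)[0],key=cv2.contourArea)
p=np.array([onz(T,q[0],.012)[:2] for q in cs]); r=cv2.minAreaRect((p*1000).astype(np.float32)); print(r)
for nm,uv,z in(('spool',tp(25,266),.047),('tin',tp(68,121),.021),('roll',tp(307,87),.057)): print(nm,onz(T,uv,z))
```

```text
head [0.62272341 0.22679719 0.374     ] foot [0.62473079 0.22555143 0.012     ] grip [0.46597693 0.16622702 0.348     ] 0.16804226949206705
tri grip (array([0.46590677, 0.16612425, 0.34740626]), np.float64(0.0001523171648254581))
handle [0.49147643 0.22806373 0.1       ] [0.42457505 0.27886725 0.098     ] [0.45802574 0.25346549 0.099     ] 0.08402851889663561 -37.21228535909701
proj handle in side [[627.72849093 374.76027424]
 [718.23304947 414.65920376]
 [671.58629798 394.094986  ]]
((452.69586181640625, 255.0645751953125), (78.382080078125, 152.2259521484375), 49.05775833129883)
spool [0.58142417 0.32581989 0.047     ]
tin [0.68145166 0.29704088 0.021     ]
roll [0.69271648 0.14229796 0.057     ]
```

Both views agree on every point: the grip triangulates to 0.2 mm, and the arm radius comes out at 168 mm against the stated 170. The grip is at (0.465, 0.166) and the handle at (0.458, 0.2535), yawed about -38°, at radius 0.168 from the mast. I'll move above the grip now.

Request:
{"name": "arm_command", "arguments": {
  "deltas": [
    [[1.64, -2.49, 1.5, 0, 0, 0], [1.64, -2.49, 1.5, 0, 0, 0], [1.64, -2.49, 1.5, 0, 0, 0], [1.64, -2.49, 1.5, 0, 0, 0], [1.64, -2.49, 1.5, 0, 0, 0], [1.64, -2.49, 1.5, 0, 0, 0], [1.64, -2.49, 1.5, 0, 0, 0], [1.64, -2.49, 1.5, 0, 0, 0], [1.64, -2.49, 1.5, 0, 0, 0], [1.64, -2.49, 1.5, 0, 0, 0], [1.64, -2.49, 1.5, 0, 0, 0], [1.64, -2.49, 1.5, 0, 0, 0]]
  ],
  "gripper": 1
}}

```text
t: 1.1
tool_pos: [0.4016, 0.2639, 0.399]
orientation: [-0.543, -3.094, 0.0]
force: [-0.3, 0.7, 0.5]
opening: 0.093
gripper_force: 0.0
```

Request:
{"name": "arm_command", "arguments": {
  "deltas": [
    [[1.6, -2.45, 0, 0, 0, 0], [1.6, -2.45, 0, 0, 0, 0], [1.6, -2.45, 0, 0, 0, 0], [1.6, -2.45, 0, 0, 0, 0], [0, 0, 0, 0, 0, 0], [0, 0, 0, 0, 0, 0]]
  ]
}}

```text
t: 1.6
tool_pos: [0.4656, 0.1661, 0.3979]
orientation: [-0.548, -3.092, 0.001]
force: [-0.2, -0.1, 0.8]
opening: 0.0931
gripper_force: 0.0
```

Run:
```python
from h import *
c=cam('wrist'); i=eyes.read_camera('wrist'); s=monitor.read_state()
print(s['t'],s['tool_pos'],s['orientation'],s['force'],s['q'])
P=[[.465,.1655,.348],[.458,.2535,.098],[.4915,.228,.1],[.4246,.2789,.098]]
print(proj(c,P)); np.savez('w.npz',K=c[0],r=c[1],t=c[2]); cv2.imwrite('pics/w1.png',i)
```

```text
1.65 [0.46520755 0.16705348 0.39817037] [-5.45617482e-01 -3.09272014e+00  2.06153648e-04] [ 0.49795683 -0.05970498 -0.37574212] [ 2.40732806e-01 -1.55040302e-01  1.44743939e+00  3.42007084e-04
  1.85026432e+00 -9.80723208e-01]
[[277.22665378 227.45799717]
 [327.95475078 157.16039074]
 [319.34212692 182.55551977]
 [337.09550402 130.9017266 ]]
```

View pics/w1.png

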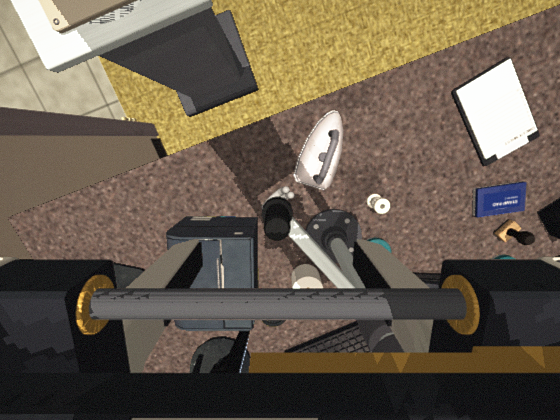

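The wrist view shows the grip's top at about (277,228) and the handle running from (321,181) to (336,132), both as predicted. I'll go down and grasp.

Request:
{"name": "arm_command", "arguments": {
  "deltas": [
    [[0, -0.1, -1.5, 0, 0, 0], [0, 0, -1.5, 0, 0, 0], [0, 0, -1.5, 0, 0, 0], [0, 0, -1.5, 0, 0, 0], [0, 0, -1.5, 0, 0, 0], [0, 0, -1.1, 0, 0, 0], [0, 0, 0, 0, 0, 0], [0, 0, 0, 0, 0, 0]]
  ]
}}

```text
t: 2.32
tool_pos: [0.4646, 0.1669, 0.3124]
orientation: [-0.542, -3.094, 0.001]
force: [0.0, -0.0, -0.6]
opening: 0.093
gripper_force: 0.0
```

Request:
{"name": "arm_command", "arguments": {
  "deltas": [
    [[0, 0, 0, 0, 0, 0], [0, 0, 0, 0, 0, 0], [0, 0, 0, 0, 0, 0], [0, 0, 0, 0, 0, 0], [0, 0, 0, 0, 0, 0], [0, 0, 0, 0, 0, 0], [0, 0, 0, 0, 0, 0], [0, 0, 0, 0, 0, 0]]
  ],
  "gripper": -1,
  "squeeze": 35
}}

```text
t: 2.98
tool_pos: [0.4653, 0.1662, 0.3126]
orientation: [-0.544, -3.094, 0.0]
force: [0.6, -0.4, -0.1]
opening: 0.0439
gripper_force: 0.0
```

Request:
{"name": "arm_command", "arguments": {
  "deltas": [
    [[0, 0, 0, 0, 0, 0], [0, 0, 0, 0, 0, 0], [0, 0, 0, 0, 0, 0], [0, 0, 0, 0, 0, 0], [0, 0, 0, 0, 0, 0], [0, 0, 0, 0, 0, 0], [0, 0, 0, 0, 0, 0]]
  ]
}}

```text
t: 3.57
tool_pos: [0.4652, 0.1662, 0.3126]
orientation: [-0.543, -3.094, 0.0]
force: [-0.9, -0.0, 0.0]
opening: 0.0211
gripper_force: 35.0
```

Request:
{"name": "arm_command", "arguments": {
  "deltas": [
    [[0, 0, -0.5, 0, 0, 0], [0, 0, -1, 0, 0, 0], [0, 0, -1, 0, 0, 0], [0, 0, -1, 0, 0, 0], [0, 0, -1, 0, 0, 0], [0, 0, -1, 0, 0, 0], [0, 0, -1, 0, 0, 0], [0, 0, -1, 0, 0, 0], [0, 0, -1, 0, 0, 0], [0, 0, -0.5, 0, 0, 0], [0, 0, 0, 0, 0, 0]]
  ]
}}

```text
t: 4.48
tool_pos: [0.4652, 0.1663, 0.2213]
orientation: [-0.544, -3.094, 0.0]
force: [-3.5, -0.7, 8.1]
opening: 0.0213
gripper_force: 35.0
```

Request:
{"name": "arm_command", "arguments": {
  "deltas": [
    [[0, 0, -1, 0, 0, 0], [0, 0, -1, 0, 0, 0], [0, 0, -1, 0, 0, 0], [0, 0, -1, 0, 0, 0], [0, 0, -1, 0, 0, 0], [0, 0, -1, 0, 0, 0], [0, 0, -1, 0, 0, 0], [0, 0, -0.5, 0, 0, 0], [0, 0, 0, 0, 0, 0], [0, 0, 0, 0, 0, 0]]
  ]
}}

```text
t: 5.32
tool_pos: [0.4652, 0.1662, 0.1477]
orientation: [0.544, 3.094, -0.0]
force: [-6.4, -2.6, 12.3]
opening: 0.0211
gripper_force: 35.0
```

Run:
```python
from h import *
i=eyes.read_camera('side'); cv2.imwrite('pics/s2.png',cv2.resize(i[130:310,260:420],None,fx=3.3,fy=3.3,interpolation=2))
s=monitor.read_state(); print(s['t'],s['tool_pos'],s['force'])
S=cam('side'); M=np.array([.6235,.226])
g=np.array([.4653,.1655])
for z in(.154,): print((proj(S,[[*g,z],[*g,z-.084],[*g,z-.034]])-[260,130])*3.3)
```

```text
5.3667 [0.46523412 0.16625288 0.14782324] [-6.71540922 -0.99946417 10.1346671 ]
[[289.55252518 274.97864999]
 [284.16725056 381.13982311]
 [287.33243823 318.74374135]]
```

View pics/s2.png

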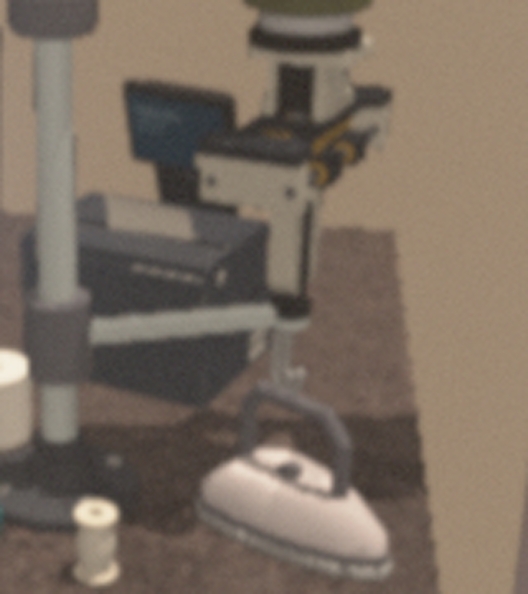

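The side view shows the grip held, the hook pulled down and its wires at about (290,370), just behind the iron's handle. The 12 N matches the spring's pull at 0.165 m. Next I'll work out the arc increments.

Run:
```python
import numpy as np
f=np.radians(np.r_[-20.7:2.1:2.5,4.3,6.8,8.2,9.4]); p=np.c_[62.35-16.92*np.cos(f),22.6+16.92*np.sin(f)]
print(np.degrees(f).round(1)); print(np.c_[np.diff(p,axis=0),-np.degrees(np.diff(f))].round(2),p[-1])
```

```text
[-20.7 -18.2 -15.7 -13.2 -10.7  -8.2  -5.7  -3.2  -0.7   1.8   4.3   6.8
   8.2   9.4]
[[-0.25  0.7  -2.5 ]
 [-0.22  0.71 -2.5 ]
 [-0.18  0.71 -2.5 ]
 [-0.15  0.72 -2.5 ]
 [-0.12  0.73 -2.5 ]
 [-0.09  0.73 -2.5 ]
 [-0.06  0.74 -2.5 ]
 [-0.03  0.74 -2.5 ]
 [ 0.01  0.74 -2.5 ]
 [ 0.04  0.74 -2.5 ]
 [ 0.07  0.73 -2.5 ]
 [ 0.05  0.41 -1.4 ]
 [ 0.05  0.35 -1.2 ]] [45.65719903 25.36347528]
```

Request:
{"name": "arm_command", "arguments": {
  "deltas": [
    [[0, 0, -0.4, 0, 0, 0], [-0.25, 0.7, 0, 0, 0, -2.5], [-0.22, 0.71, 0, 0, 0, -2.5], [-0.18, 0.71, 0, 0, 0, -2.5], [-0.15, 0.72, 0, 0, 0, -2.5], [-0.12, 0.73, 0, 0, 0, -2.5], [-0.09, 0.73, 0, 0, 0, -2.5], [-0.06, 0.74, 0, 0, 0, -2.5], [0, 0, 0, 0, 0, 0], [0, 0, 0, 0, 0, 0]]
  ]
}}

```text
t: 6.2
tool_pos: [0.4541, 0.2176, 0.144]
orientation: [-1.007, -2.975, -0.001]
force: [-6.8, -1.2, 11.8]
opening: 0.0212
gripper_force: 35.0
```

Run:
```python
from h import *
S=cam('side');i=eyes.read_camera('side'); cv2.imwrite('pics/s3.png',cv2.resize(i[200:310,310:400],None,fx=5.4,fy=5.4,interpolation=2))
s=monitor.read_state(); print(s['t'],s['tool_pos'],s['force'])
g=np.array(s['tool_pos'])[:2]; z=s['tool_pos'][2]+.0114
print(z,(proj(S,[[*g,z-.084],[*g,z-.098],[.458,.2535,.098],[.458,.2535,.092]])-[310,200])*5.4)
```

```text
6.25 [0.45409181 0.2174504  0.14399158] [-8.37569256 -0.18477629 12.14728902]
0.15539157686080107 [[218.07882351 297.82185635]
 [216.46656158 326.90653205]
 [209.79937293 279.60542412]
 [209.09456486 292.72068585]]
```

View pics/s3.png

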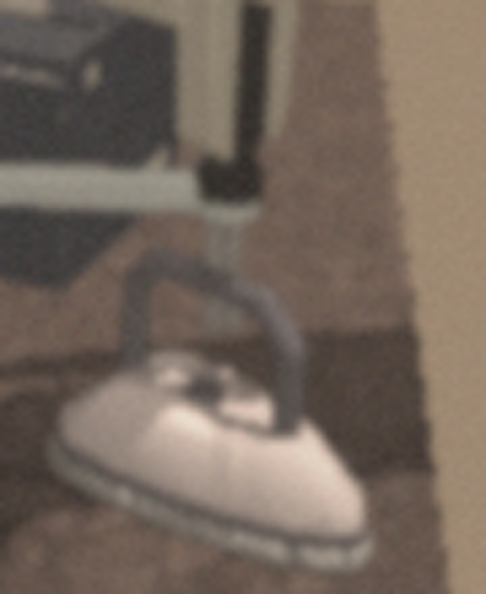

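The side view shows the hook's wires through the handle opening, with their lowest point at about (218,328) as predicted. They are below the bar, which is at y of about 277, and above the dial. I'll swing in under the bar.

Request:
{"name": "arm_command", "arguments": {
  "deltas": [
    [[-0.03, 0.74, 0, 0, 0, -2.5], [0.01, 0.37, 0, 0, 0, -1.25], [0.01, 0.37, 0, 0, 0, -1.25], [0.02, 0.37, 0, 0, 0, -1.25], [0.02, 0.37, 0, 0, 0, -1.25], [0, 0, 0, 0, 0, 0]]
  ]
}}

```text
t: 6.75
tool_pos: [0.4543, 0.2401, 0.144]
orientation: [-1.201, -2.902, -0.002]
force: [-8.2, 1.2, 12.1]
opening: 0.0209
gripper_force: 35.0
```

Request:
{"name": "arm_command", "arguments": {
  "deltas": [
    [[0.04, 0.37, 0, 0, 0, -1.25], [0.04, 0.36, 0, 0, 0, -1.25], [0.05, 0.41, 0, 0, 0, -1.4], [0.05, 0.35, 0, 0, 0, -1.2], [0, 0, 0, 0, 0, 0], [0, 0, 0, 0, 0, 0]]
  ]
}}

```text
t: 7.25
tool_pos: [0.456, 0.255, 0.144]
orientation: [-1.327, -2.846, -0.002]
force: [-8.4, 1.5, 11.0]
opening: 0.0212
gripper_force: 35.0
```

Run:
```python
from h import *
o=np.zeros((600,800,3),np.uint8)
i=eyes.read_camera('side'); o[:594,:400]=cv2.resize(i[200:310,320:394],(400,594),interpolation=2)
j=eyes.read_camera('top'); o[:,405:]=cv2.resize(j[240:312,265:312+.4.__int__()],(395,600),interpolation=2)
cv2.imwrite('pics/s4.png',o)
s=monitor.read_state(); print(s['t'],s['tool_pos'],s['force'])
```

```text
7.35 [0.45600296 0.25482864 0.14399709] [-8.708542    1.92432636 11.63457761]
```

View pics/s4.png

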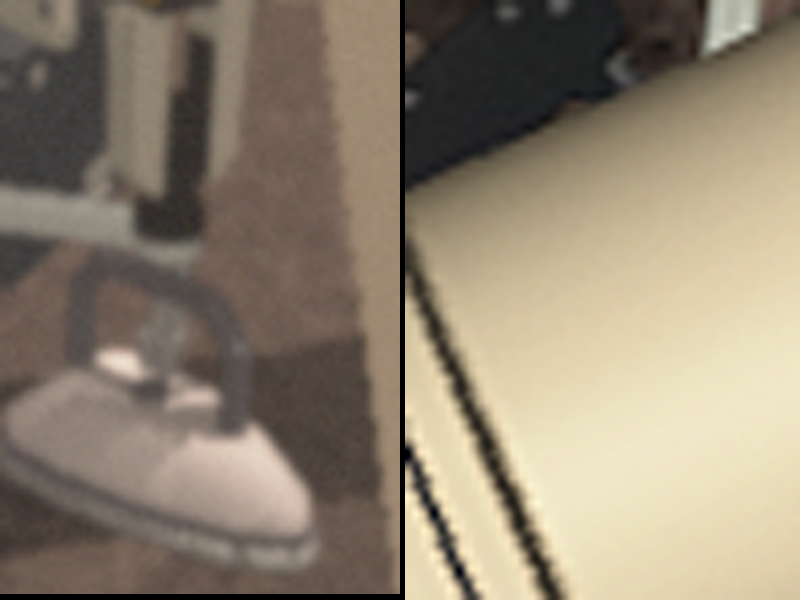

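The hook is under the bar and the force on the tool is small. I'll raise it slowly so that the tip comes up on the far side.

Request:
{"name": "arm_command", "arguments": {
  "deltas": [
    [[0, 0, 0.2, 0, 0, 0], [0, 0, 0.2, 0, 0, 0], [0, 0, 0.2, 0, 0, 0], [0, 0, 0.2, 0, 0, 0], [0, 0, 0.2, 0, 0, 0], [0, 0, 0.2, 0, 0, 0], [0, 0, 0, 0, 0, 0]]
  ]
}}

```text
t: 7.93
tool_pos: [0.456, 0.2548, 0.1563]
orientation: [-1.327, -2.846, -0.002]
force: [-8.0, 0.9, 11.0]
opening: 0.0212
gripper_force: 35.0
```

Request:
{"name": "arm_command", "arguments": {
  "deltas": [
    [[0, 0, 0.2, 0, 0, 0], [0, 0, 0.2, 0, 0, 0], [0, 0, 0.2, 0, 0, 0], [0, 0, 0.2, 0, 0, 0], [0, 0, 0, 0, 0, 0]]
  ]
}}

```text
t: 8.35
tool_pos: [0.456, 0.2548, 0.1642]
orientation: [-1.327, -2.846, -0.002]
force: [-9.5, 1.1, 11.0]
opening: 0.0212
gripper_force: 35.0
```

Run:
```python
from h import *
S=cam('side')
i=eyes.read_camera('side'); cv2.imwrite('pics/s5.png',cv2.resize(i[190:310,310:400],(450,600),interpolation=2))
s=monitor.read_state(); print(s['t'],s['tool_pos'],s['force'])
```

```text
8.4 [0.45598184 0.25481004 0.16410907] [-8.34716333  2.16413125 10.72411472]
```

View pics/s5.png

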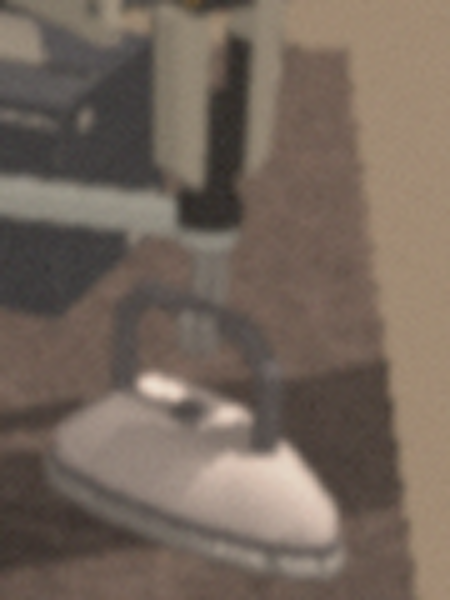

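The force still equals the spring alone (10.7 N), so the tip has come up past the bar without touching it. I'll carry on to contact.

Request:
{"name": "arm_command", "arguments": {
  "deltas": [
    [[0, 0, 0.2, 0, 0, 0], [0, 0, 0.2, 0, 0, 0], [0, 0, 0.2, 0, 0, 0], [0, 0, 0.15, 0, 0, 0], [0, 0, 0, 0, 0, 0], [0, 0, 0, 0, 0, 0]]
  ]
}}

```text
t: 8.9
tool_pos: [0.4559, 0.2543, 0.1704]
orientation: [-1.327, -2.846, -0.0]
force: [-5.1, 1.1, 2.9]
opening: 0.0214
gripper_force: 35.0
```

Request:
{"name": "arm_command", "arguments": {
  "deltas": [
    [[0, 0, 0.1, 0, 0, 0], [0, 0, 0.1, 0, 0, 0], [0, 0, 0.1, 0, 0, 0], [0, 0, 0.1, 0, 0, 0], [0, 0, 0, 0, 0, 0], [0, 0, 0, 0, 0, 0]]
  ]
}}

```text
t: 9.4
tool_pos: [0.4558, 0.2541, 0.1745]
orientation: [-1.327, -2.846, 0.001]
force: [-5.7, 1.0, 2.8]
opening: 0.0211
gripper_force: 35.0
```

The iron is off the counter. The force fell by about 7.3 N and now holds steady, so balance should come about 5 cm higher. I'll rise smoothly.

Request:
{"name": "arm_command", "arguments": {
  "deltas": [
    [[0, 0, 0.1, 0, 0, 0], [0, 0, 0.2, 0, 0, 0], [0, 0, 0.3, 0, 0, 0], [0, 0, 0.3, 0, 0, 0], [0, 0, 0.3, 0, 0, 0], [0, 0, 0.3, 0, 0, 0], [0, 0, 0.3, 0, 0, 0], [0, 0, 0.3, 0, 0, 0], [0, 0, 0.3, 0, 0, 0], [0, 0, 0.3, 0, 0, 0], [0, 0, 0.2, 0, 0, 0], [0, 0, 0.1, 0, 0, 0]]
  ]
}}

```text
t: 10.4
tool_pos: [0.4558, 0.254, 0.2045]
orientation: [-1.327, -2.846, 0.001]
force: [-5.6, 2.2, -0.0]
opening: 0.0215
gripper_force: 35.0
```

Request:
{"name": "arm_command", "arguments": {
  "deltas": [
    [[0, 0, 0.1, 0, 0, 0], [0, 0, 0.2, 0, 0, 0], [0, 0, 0.3, 0, 0, 0], [0, 0, 0.2, 0, 0, 0], [0, 0, 0.2, 0, 0, 0], [0, 0, 0.1, 0, 0, 0], [0, 0, 0, 0, 0, 0], [0, 0, 0, 0, 0, 0], [0, 0, 0, 0, 0, 0], [0, 0, 0, 0, 0, 0], [0, 0, 0, 0, 0, 0]]
  ]
}}

```text
t: 11.32
tool_pos: [0.4558, 0.254, 0.2154]
orientation: [-1.327, -2.846, 0.001]
force: [-6.6, 1.1, 0.8]
opening: 0.0211
gripper_force: 35.0
```

Run:
```python
from h import *
i=eyes.read_camera('side'); cv2.imwrite('pics/s6.png',cv2.resize(i[170:310,300:405],(450,600),interpolation=2))
F=[]
for k in range(14):
    if k: eyes.read_camera('side')
    F.append(monitor.read_state()['force'])
s=monitor.read_state(); print(s['t'],s['tool_pos'],np.mean(F,0),np.std(F,0),.3126-s['tool_pos'][2])
```

```text
12.0167 [0.45582228 0.25396289 0.21536339] [-6.01493876  1.28550321  0.60758817] [0.45882013 0.56724535 0.53421024] 0.0972366104519698
```

View pics/s6.png

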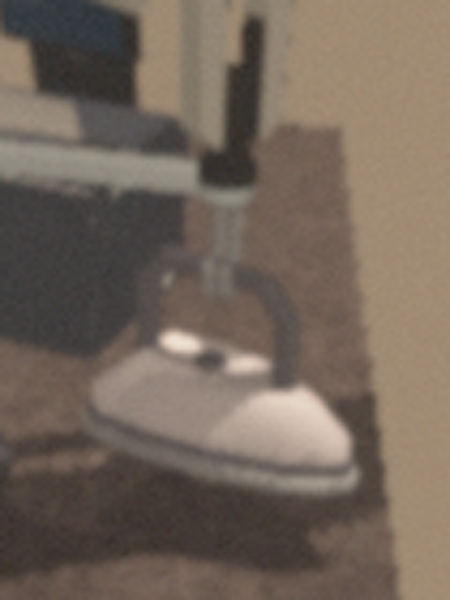

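The view shows the iron hanging level from its handle, with the hook bottom at (218,290) and its shadow well below. There is 0.6 N still to go, which is about 11 mm. I'll rise that far and ease the radial load at the same time.

Request:
{"name": "arm_command", "arguments": {
  "deltas": [
    [[-0.05, 0, 0.1, 0, 0, 0], [0, 0, 0.2, 0, 0, 0], [0, 0, 0.3, 0, 0, 0], [0, 0, 0.2, 0, 0, 0], [0, 0, 0.2, 0, 0, 0], [0, 0, 0.1, 0, 0, 0], [0, 0, 0, 0, 0, 0], [0, 0, 0, 0, 0, 0], [0, 0, 0, 0, 0, 0], [0, 0, 0, 0, 0, 0], [0, 0, 0, 0, 0, 0], [0, 0, 0, 0, 0, 0]]
  ]
}}

```text
t: 13.02
tool_pos: [0.4558, 0.2539, 0.2272]
orientation: [-1.328, -2.846, 0.001]
force: [-5.4, 1.1, -0.9]
opening: 0.021
gripper_force: 35.0
```

```bash
cat > f.py <<'E'
from h import *
F=[]
for k in range(24):
    eyes.read_camera('side'); F.append(monitor.read_state()['force'])
s=monitor.read_state(); print(s['t'],s['tool_pos'],np.mean(F,0),np.std(F,0)/5,.3126-s['tool_pos'][2])
E
python3 f.py
```

```text
14.2167 [0.45579    0.25387927 0.22720497] [-5.31047707  1.42334023  0.14113619] [0.08658216 0.09874285 0.1090226 ] 0.08539502712710015
```

Request:
{"name": "arm_command", "arguments": {
  "deltas": [
    [[0, 0, 0.1, 0, 0, 0], [0, 0, 0.2, 0, 0, 0], [0, 0, 0.2, 0, 0, 0], [0, 0, 0.1, 0, 0, 0], [0, 0, 0, 0, 0, 0], [0, 0, -0.1, 0, 0, 0], [0, 0, -0.1, 0, 0, 0], [0, 0, 0, 0, 0, 0], [0, 0, 0, 0, 0, 0]]
  ]
}}

```text
t: 14.97
tool_pos: [0.4558, 0.2539, 0.2311]
orientation: [-1.328, -2.846, 0.001]
force: [-5.4, 1.4, -0.0]
opening: 0.021
gripper_force: 35.0
```

```bash
python3 f.py
```

```text
16.1667 [0.4558149  0.25386673 0.23120159] [-5.63598725  1.86370167 -0.74543538] [0.09576236 0.08562949 0.06382375] 0.08139841177499749
```

Request:
{"name": "arm_command", "arguments": {
  "deltas": [
    [[0, 0, -0.1, 0, 0, 0], [0, 0, -0.2, 0, 0, 0], [0, 0, -0.2, 0, 0, 0], [0, 0, -0.05, 0, 0, 0], [0, 0, 0, 0, 0, 0], [0, 0, 0, 0, 0, 0], [0, 0, 0, 0, 0, 0], [0, 0, 0, 0, 0, 0]]
  ]
}}

```text
t: 16.83
tool_pos: [0.4558, 0.2538, 0.2257]
orientation: [-1.328, -2.846, 0.0]
force: [-5.6, 1.3, -1.0]
opening: 0.0214
gripper_force: 35.0
```

```bash
python3 f.py
```

```text
18.0333 [0.45581689 0.25384269 0.22572902] [-5.6360454   1.4657535  -0.46661019] [0.10799631 0.07503707 0.07083917] 0.08687098228193335
```

The readings taken coming from below (+0.14 N) and from above (-0.47 N) bracket the balance at about h = 0.089. I'll move there, soften the grip, then open.

Request:
{"name": "arm_command", "arguments": {
  "deltas": [
    [[0, 0, -0.1, 0, 0, 0], [0, 0, -0.1, 0, 0, 0], [0, 0, 0, 0, 0, 0], [0, 0, 0, 0, 0, 0], [0, 0, 0, 0, 0, 0], [0, 0, 0, 0, 0, 0], [0, 0, 0, 0, 0, 0], [0, 0, 0, 0, 0, 0]]
  ]
}}

```text
t: 18.7
tool_pos: [0.4558, 0.2539, 0.2237]
orientation: [-1.328, -2.846, 0.001]
force: [-6.1, 1.3, -0.5]
opening: 0.0208
gripper_force: 35.0
```

Request:
{"name": "arm_command", "arguments": {
  "deltas": [
    [[0, 0, 0, 0, 0, 0], [0, 0, 0, 0, 0, 0], [0, 0, 0, 0, 0, 0], [0, 0, 0, 0, 0, 0], [0, 0, 0, 0, 0, 0], [0, 0, 0, 0, 0, 0], [0, 0, 0, 0, 0, 0], [0, 0, 0, 0, 0, 0]]
  ],
  "squeeze": 10
}}

```text
t: 19.37
tool_pos: [0.4559, 0.2537, 0.2238]
orientation: [-1.329, -2.846, 0.001]
force: [-5.3, 0.3, 0.9]
opening: 0.0214
gripper_force: 10.0
```

Request:
{"name": "arm_command", "arguments": {
  "deltas": [
    [[0, 0, 0, 0, 0, 0], [0, 0, 0, 0, 0, 0], [0, 0, 0, 0, 0, 0], [0, 0, 0, 0, 0, 0], [0, 0, 0, 0, 0, 0], [0, 0, 0, 0, 0, 0], [0, 0, 0, 0, 0, 0], [0, 0, 0, 0, 0, 0]]
  ],
  "squeeze": 3
}}

```text
t: 20.03
tool_pos: [0.456, 0.2536, 0.2238]
orientation: [-1.328, -2.847, 0.001]
force: [-5.7, 0.1, 0.2]
opening: 0.0219
gripper_force: 3.0
```

```bash
python3 f.py
```

```text
21.2333 [0.45605922 0.25362375 0.22379342] [-5.38471197  0.36158728  0.07021322] [0.1144288  0.09925649 0.09501008] 0.08880657886484833
```

At a 3 N grip the vertical force is 0.07 N, so it is balanced. I'll open.

Request:
{"name": "arm_command", "arguments": {
  "deltas": [
    [[0, 0, 0, 0, 0, 0], [0, 0, 0, 0, 0, 0], [0, 0, 0, 0, 0, 0], [0, 0, 0, 0, 0, 0], [0, 0, 0, 0, 0, 0], [0, 0, 0, 0, 0, 0], [0, 0, 0, 0, 0, 0], [0, 0, 0, 0, 0, 0], [0, 0, 0, 0, 0, 0], [0, 0, 0, 0, 0, 0]]
  ],
  "gripper": 1
}}

```text
t: 22.07
tool_pos: [0.4562, 0.2538, 0.2236]
orientation: [-1.328, -2.847, 0.0]
force: [-0.5, 0.1, -0.7]
opening: 0.0839
gripper_force: 0.0
```

Released. I'll withdraw straight up, then clear away.

Request:
{"name": "arm_command", "arguments": {
  "deltas": [
    [[0, 0, 0.3, 0, 0, 0], [0, 0, 1, 0, 0, 0], [0, 0, 1.5, 0, 0, 0], [0, 0, 1.5, 0, 0, 0], [0, 0, 1.5, 0, 0, 0], [0, 0, 1.5, 0, 0, 0], [0, 0, 2, 0, 0, 0], [0, 0, 2, 0, 0, 0], [0, 0, 1, 0, 0, 0], [0, 0, 0, 0, 0, 0]]
  ]
}}

```text
t: 22.9
tool_pos: [0.4573, 0.2543, 0.3504]
orientation: [1.327, 2.844, 0.007]
force: [0.7, 0.4, -0.2]
opening: 0.093
gripper_force: 0.0
```

Request:
{"name": "arm_command", "arguments": {
  "deltas": [
    [[-0.5, 1, 0, 0, 0, 0], [-1, 2, 0, 0, 0, 0], [-1, 2, 0, 0, 0, 0], [-1, 2, 0, 0, 0, 0], [-1, 2, 0, 0, 0, 0], [-1, 2, 0, 0, 0, 0], [-1, 2, 0, 0, 0, 0], [-0.5, 1, 0, 0, 0, 0], [0, 0, 0, 0, 0, 0], [0, 0, 0, 0, 0, 0]]
  ]
}}

```text
t: 23.73
tool_pos: [0.3857, 0.3937, 0.3455]
orientation: [-1.326, -2.847, 0.003]
force: [0.1, -0.2, 0.8]
opening: 0.093
gripper_force: 0.0
```

Run:
```python
from h import *
a=eyes.read_camera('side')
for k in range(12): eyes.read_camera('top')
b=eyes.read_camera('side'); s=monitor.read_state(); print(s['t'],s['tool_pos'])
d=cv2.absdiff(a,b)[150:310,250:400]; print('diff',d.mean(),d.max())
t=eyes.read_camera('top')
o=np.zeros((420,800,3),np.uint8); o[:,:394]=cv2.resize(b[150:310,250:400],(394,420)); o[:,400:]=cv2.resize(t[160:320,250:400],(400,420)); cv2.imwrite('pics/end.png',o)
```

```text
24.4333 [0.38622361 0.39375027 0.34670454]
diff 1.8684583333333333 22
```

View pics/end.png

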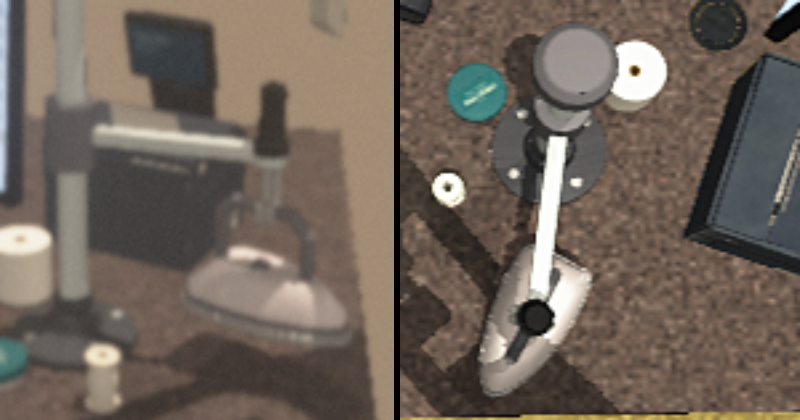

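The iron hangs still and level from the hook at (268,215), clear of the counter. The spool, tin and roll are where they were.

```bash
python3 -c "
from plant import ticket
print(ticket.close_job())"
```

```text
the job is handed in; nothing more can be done
None
```

The iron hangs still from its handle on the sprung hook, clear of the counter; I let go of the grip at balance (0.07 N left), the bystanders look unmoved, and the job is handed in at about 25 s.

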